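Set the cutting-length stop to a sample tube and clamp it

ROBOT

A 6-joint arm with a two-finger parallel gripper is mounted at the origin on the work surface. World frame = base frame: x ahead of the robot, y to its left, z up, the work surface at z = 0. Lengths are in m, angles in rad, forces in N, time in s.
With the tool pointing down it reaches from about 0.25 to 0.85 m from the base axis. Payload 12.5 kg.
Tool frame: the origin (TCP) lies between the finger pads, 19 mm behind the fingertips; this is the grasp point; z points along the fingers, y is the line along which they close (so a half turn about z gives the same grasp; the last joint's range is limited). The gripper opens to 93 mm and grips with 3 to 60 N. Pads are 15 mm wide; open, the fingers measure 128 mm over their backs; the gripper's body (75 mm by 188 mm) begins 65 mm behind the grasp point.
Start: joints at [-1.227, 0.351, 1.652, -0, 1.139, -0.085], TCP at [0.229, -0.5, 0.237] pointing down, gripper open.
Joint ranges: [-2.75, 2.75], [-0.79, 2.1], [0.01, 2.65], [-1.57, 4.71], [0.07, 3.14], [-2.87, 2.87]. Speed limits (rad/s): [2.22, 2.22, 2.79, 3.14, 3.14, 3.14].

INTERFACE

Orientations are given as a 3x3 rotation matrix whose columns are the frame's x, y, z axes.
In Python, from workcell import telemetry, imaging, env gives the robot as it stands.
- The arm moves only by the tool carry_out, never from a script. Its argument "commands" is a list of rows, each an object of numbers: "jaw": the closure in counts, from 0 (fully open) to 255 (shut); "dx", "dy", "dz": the shift along the tool's x, y, z in mm; "wx", "wy", "wz": the turn, a rotation vector about the tool's x, y, z in rad. A call has 1 to 12 rows; each row shifts and turns the commanded pose from where the row before left it, along the tool's axes as they then stand; what a row does not reach is not made up. A row lasts 1/8 s, in which the tool goes at most 62.5 mm and 10.7 degrees, less where a joint would pass 70% of its speed; a pose out of reach is approached as far as the arm can. A call with a gripper value outside its range is refused whole. The fingers move at their own pace and stop on an object; the grip force is fixed at half the most. Time passes only in rows, so rows that do not move let the fingers close. It gives the time, the measured TCP pose, the force, the opening and the grip force at its end, in the units of the state.
- telemetry.sense(): the state, without advancing time (a new reading comes with each control period).
- imaging.grab_frame(name): name is "side" or "top"; returns the picture (384x512x3 uint8, red, green, blue); there is no depth.
- imaging.calibration(name): a dict with "fx", "fy", "cx", "cy" (pixels), "rvec" (rotation vector, rad) and "tvec" (3), from world to camera coordinates, as OpenCV has them. Camera axes: x right, y down, z forward; pixel columns grow to the right and rows downward; lengths in m; the calibration is good to about 2 mm. A picture is of the moment at which its call begins. calibration takes no time and is no camera call.
- env.job_done(): hands the job in; it is judged then, once.
Trained networks look in the newest picture that a camera, given by its name, has taken for a name from the list of things; names that differ only in an ending like _2 or _b are one class to them, and where a whole thing is asked for, a point or a joint stands for the part that bears it (a point fixed in the world has none). Each returns a list of dicts, best first, with "score" (0 to 1); they miss things now and then, are a little off and sometimes report something else, mostly with a low value. They report only what shows in the picture. A call takes as long as a camera call. They do not tell look-alikes from the thing itself.
- imaging.masks_of(target, camera): "region" (384x512 bool, what is visible of it) and "rect" ([left, top, width, height] in pixels, round what is visible of it).
- imaging.place_of(target, camera): "pixel" ([column, row] in pixels: a listed point, or the origin of a listed thing).
The state is a dict: "t": time; "joint_pos": joint angles; "qvel": joint speeds; "tau": joint torques, N m; "eef_pos": TCP position; "tcp_rot": TCP orientation; "force": force on the tool from outside, world axes, zero at the start; "moment": the same for the moment, N m; "gripper_width": finger opening in m; "finger_force": force on a finger pad.
Only numpy, scipy, OpenCV 4.12 (cv2) and the standard library are available. Lean on these libraries where they do the work, as an engineer would, in place of code of your own. Each camera call takes 0.05 s, during which the arm holds its last target. There are 200 camera calls.

TASK

Set the length stop on the measuring rail to the sample tube lying in its channel: loosen the black T-knob anticlockwise until the stop is quite free before you move it, then slide the stop along so that the tube is closed up snugly between the stop plate and the fixed end block. Tighten the knob clockwise again, hand-tight so that the stop is locked but not overtightened, and let go. Leave the other things on the bench where they are.

Things in the scene. Friction and masses are not known exactly. Their poses are not given: they have to be found in the camera images.
- stop_rail: measuring rail fixed on the bench: grey base 440 x 125 x 18 mm with an aluminium bar (46 wide, top 48 above the bench) along its y axis. Origin on the bench under it. On the bar's -x side a 28 mm wide channel (floor 18 mm above the bench, front lip 10 high) holds the sample tube. A fixed steel end block (66 mm high) closes the -y end
- block_face (a point): on the end block's face that looks along the rail's +y, in line with the tube (32 mm above the bench)
- length_stop (a joint): position of the stop carriage along the rail in m = distance from the end block's face to the stop plate's face; grows along the rail's +y; travel 0 to 0.32, starts at 0.235 to 0.285. Free, the carriage slides with about 2 N; clamped, it holds by friction, 0.6 x the clamp's press
- stop_face (a point): middle of the stop plate's face towards the end block. The plate (34 mm across, 14 thick, 22 to 75 mm above the bench) hangs over the channel from the -y end of a grey carriage block (64 x 64 mm, flat top 75 mm above the bench). The knob's vertical axis is 38 mm along the rail's +y and 40 mm along its +x from here
- knob_grip (a point): on the black T-knob's vertical axis, 12 mm below its top and 105 mm above the bench: TCP height for a grip from above. The knob is a bar 74 mm long (point x axis), 14 wide (point y, grip across it), 34 high; its underside is 8 mm above the carriage top, so fingertips 19 mm past this point clear the carriage. Moves with the carriage
- clamp_knob (a joint): angle A of the knob in rad, 0 fully loose to 2.75; grows clockwise seen from above (tightening): the bar's yaw = the rail's yaw minus A. Starts clamped at about 1.7 to 2.25. Where the clamp bites differs every time (worn lining), between 0.55 and 1.55; below the bite the stop is free and the knob takes about 0.06 N m. It stays where it is left, easing back up to 0.1 rad on release
- clamp_pad: hidden pad inside the rail that locks the stop. A cam under the knob advances it 4 mm x (1 - cos A); past the bite it presses 25 N per mm. The knob's resistance rises from the bite on, by 0.1 N m within about 0.2 rad, to some 0.3 to 0.6 N m, jerky, when hand-tight: a press of 50 to 85 N, 2 to 3.4 mm past the bite (0.5 to 0.9 rad); above 95 N is overtight
- sample_tube: loose rectangular steel tube 25 wide x 40 high x 150 mm long lying in the channel along the rail, 0.25 to 0.43 kg. Origin in the middle of its underside, its own y axis along its length. At the start it lies 20 to 50 mm away from the end block and short of the stop plate; it slides along the channel when pushed with 1 to 3 N
- spray_can: bystander: spray can, 64 mm across, 190 mm tall, standing; origin at the centre of its underside
- wrench: bystander: wrench 190 mm long lying on the bench
- fastener_bin: bystander: red open bin 130 x 100 x 60 mm; origin at the centre of its underside
- carton: bystander: cardboard box 110 x 150 x 80 mm; origin at the centre of its underside
There are look-alikes about, which are no part of the job. There is more than one size of the sample_tube; the job needs the middle-sized.

How it is judged:
On the way, in this order (a step that is already met when the one before it is completed fails the run):
1. the clamp is loosened until it no longer presses, with the stop still within 10 mm of where it was (contact force between clamp_pad and anything else below 1 N and distance of stop_face from where it was at the start of the episode below 0.01 m), for 0.1 s.
2. the stop is slid so that the tube is closed up between stop plate and end block (value of joint length_stop between 0.147 and 0.1525 m and x of sample_tube in the frame of stop_rail between -0.02 and -0.009 m and z of sample_tube in the frame of stop_rail below 0.022 m and y of sample_tube in the frame of stop_rail between -0.0975 and -0.0925 m), for 0.2 s.
At the end, for the whole second after the job is handed in: the tube lies flat in the channel, closed up between end block and stop plate (stop reading 147 to 152.5 mm for the 150 mm tube, tube within 2.5 mm of the block), and the clamp pad presses on the rail with more than 45 N (all of step 2 and contact force between clamp_pad and anything else above 45 N and linear speed of sample_tube below 0.02 m/s); the robot touches nothing.
It fails at once if the clamp is overtightened (press above 95 N) at its new place (contact force between clamp_pad and anything else above 95 N and value of joint length_stop below 0.22 m).
It fails at once if the spray can is moved by more than 20 mm (distance of spray_can from where it was at the start of the episode above 0.02 m).
It fails at once if the wrench is moved by more than 20 mm (distance of wrench from where it was at the start of the episode above 0.02 m).
It fails at once if the fastener bin is moved by more than 20 mm (distance of fastener_bin from where it was at the start of the episode above 0.02 m).
It fails at once if the carton is moved by more than 20 mm (distance of carton from where it was at the start of the episode above 0.02 m).
It also fails if it takes over 51 s, if anything falls off the work surface, if the arm or the gripper's body presses on something with over 40 N, if the wrist force passes 120 N, or if a joint passes its speed limit or range.

## Working session

There is one attempt and no reset: what is moved stays moved. The work goes in short steps, Python scripts to look and compute and a tool call to move; the robot and the scene stay as the last step left them, time stands still between calls to the robot, and variables do not carry over. Pictures are saved under pics/ and viewed, at most 10 in all, crops included, and the job is handed in when it is done.

Besides the shell and the picture viewer there is one more tool, called by a JSON object that holds its "name" and its "arguments", one argument or row to a line. carry_out: Moves the arm, as the interface text tells. Its arguments: {"type":"object","properties":{"commands":{"type":"array"}},"required":["commands"]}

```bash
mkdir -p pics; cat > h.py <<'E'
import numpy as np, cv2
from workcell import telemetry, imaging, env
def ray(cam,px):
    c=imaging.calibration(cam); K=np.array([[c['fx'],0,c['cx']],[0,c['fy'],c['cy']],[0,0,1]])
    R=cv2.Rodrigues(np.array(c['rvec'],float))[0]; t=np.array(c['tvec'],float)
    return -R.T@t, R.T@np.linalg.inv(K)@np.array([px[0],px[1],1.])
def onz(cam,px,z):
    o,d=ray(cam,px); return o+d*(z-o[2])/d[2]
def proj(cam,P):
    c=imaging.calibration(cam); K=np.array([[c['fx'],0,c['cx']],[0,c['fy'],c['cy']],[0,0,1]])
    return cv2.projectPoints(np.atleast_2d(P).astype(float),np.array(c['rvec'],float),np.array(c['tvec'],float),K,None)[0][:,0]
E
python3 - <<'E'
from h import *
np.set_printoptions(precision=4,suppress=True)
a=imaging.grab_frame('top'); b=imaging.grab_frame('side')
cv2.imwrite('pics/top.png',cv2.resize(a,(800,600),interpolation=2)[:,:,::-1]); cv2.imwrite('pics/side.png',cv2.resize(b,(800,600),interpolation=2)[:,:,::-1])
for cam in('top','side'):
  for n,z in(('knob_grip',.105),('stop_face',.0485),('block_face',.032),('stop_rail',0),('sample_tube',.018),('spray_can',0),('carton',0),('fastener_bin',0)):
    for r in imaging.place_of(n,cam)[:3]: print(cam,n,round(r['score'],2),r['pixel'],onz(cam,r['pixel'],z))
s=telemetry.sense(); print(s)
E
```

```text
top knob_grip 0.53 [229.3, 169.3] [0.5795 0.1151 0.105 ]
top stop_face 0.7 [240.5, 184.2] [0.5355 0.0813 0.0485]
top block_face 0.68 [319.7, 184.2] [ 0.5396 -0.1915  0.032 ]
top stop_rail 0.74 [271.9, 180.0] [ 0.5553 -0.0272  0.    ]
top stop_rail 0.54 [138.6, 188.7] [0.5194 0.4471 0.    ]
top sample_tube 0.84 [291.6, 185.5] [ 0.5351 -0.0957  0.018 ]
top sample_tube 0.69 [233.8, 134.6] [0.7132 0.1093 0.018 ]
top sample_tube 0.61 [293.0, 123.1] [ 0.7561 -0.0994  0.018 ]
top spray_can 0.78 [382.5, 192.6] [ 0.5146 -0.4189  0.    ]
top carton 0.72 [139.5, 188.6] [ 0.5198  0.4439 -0.    ]
top carton 0.39 [321.2, 183.8] [ 0.5436 -0.2022  0.    ]
top fastener_bin 0.62 [191.2, 258.5] [0.2752 0.2543 0.    ]
side knob_grip 0.62 [215.8, 203.5] [0.5811 0.1211 0.105 ]
side stop_face 0.58 [239.5, 212.4] [0.5272 0.0785 0.0485]
side block_face 0.76 [274.1, 160.2] [ 0.5484 -0.189   0.032 ]
side stop_rail 0.86 [249.0, 198.8] [ 0.5495 -0.0162  0.    ]
side stop_rail 0.63 [261.4, 188.2] [ 0.5365 -0.0774  0.    ]
side sample_tube 0.97 [262.4, 183.7] [ 0.5361 -0.083   0.018 ]
side sample_tube 0.84 [209.9, 161.4] [ 0.7494 -0.0816  0.018 ]
side sample_tube 0.64 [183.4, 206.5] [0.7082 0.1294 0.018 ]
side spray_can 0.65 [308.4, 133.6] [ 0.5152 -0.413   0.    ]
side carton 0.7 [166.2, 320.8] [0.5285 0.4479 0.    ]
side fastener_bin 0.87 [285.4, 309.3] [0.2716 0.2634 0.    ]
{'t': 0.9, 'joint_pos': array([-1.2266,  0.3507,  1.6518,  0.    ,  1.1391, -0.0846]), 'qvel': array([ 0.    ,  0.0003, -0.001 , -0.0006,  0.0001,  0.0011]), 'tau': array([ -0.0027, -49.7248, -28.5486,   0.0699,   0.0221,  -0.    ]), 'eef_pos': array([ 0.2287, -0.5002,  0.2374]), 'tcp_rot': array([[ 0.9095,  0.4158,  0.    ],
       [ 0.4158, -0.9095,  0.    ],
       [ 0.    , -0.    , -1.    ]]), 'force': array([ 0.5105, -0.1715, -0.3054]), 'moment': array([-0.0383, -0.0473,  0.0253]), 'finger_force': 0.0, 'gripper_width': 0.09313660009046722}
```

View pics/top.png

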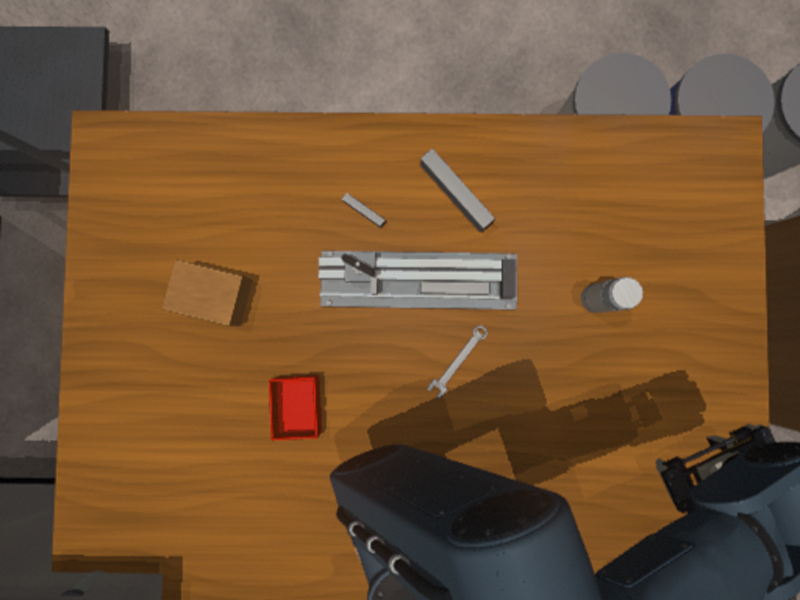

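View pics/side.png

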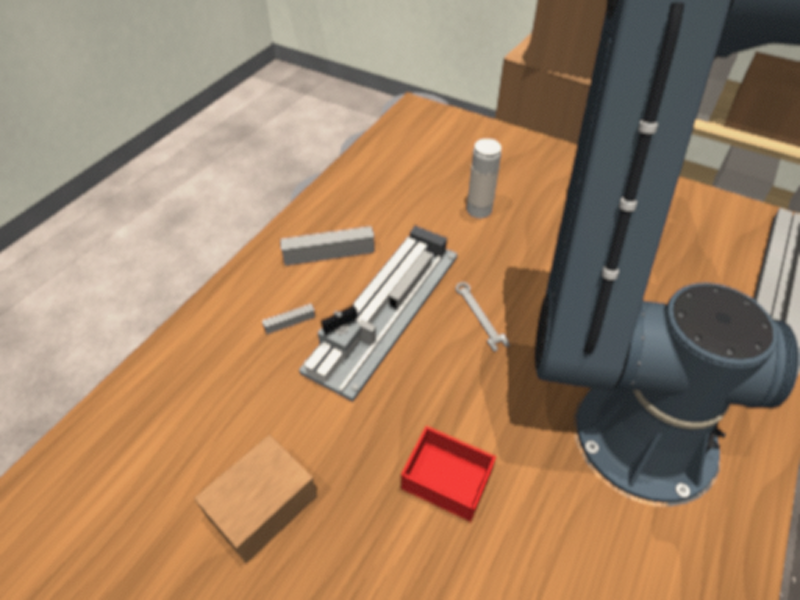

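The top view shows the rail at about (318–518, 250–308) and the end block at its right end. The knob bar runs from about (343,256) to (375,274), which puts its yaw near 60°. The tube in the channel is the middle-sized one, and its look-alikes lie behind the rail. Next I refine the rail yaw and the bar yaw.

```bash
python3 - <<'E'
from h import *
np.set_printoptions(precision=4,suppress=True)
imaging.grab_frame('top')
for n,z in(('stop_rail',.018),('knob_grip',.117),('sample_tube',.058)):
  r=imaging.masks_of(n,'top')[0]; m=r['region'].astype(np.uint8)
  ys,xs=np.nonzero(m); b=cv2.boxPoints(cv2.minAreaRect(np.c_[xs,ys].astype(np.int32)))
  print(n,round(r['score'],2),r['rect'],m.sum()); P=np.array([onz('top',q,z) for q in b]); print(P[:,:2], P.mean(0)); 
  W=np.array([onz('top',q,z)[:2] for q in np.c_[xs,ys]]); C=np.cov(W.T); w,v=np.linalg.eigh(C); print('yaw',np.degrees(np.arctan2(v[1,1],v[0,1])),'mean',W.mean(0))
a=imaging.grab_frame('top'); c=a[150:205,195:340]; cv2.imwrite('pics/crop.png',cv2.resize(c,(790,300),interpolation=cv2.INTER_CUBIC)[:,:,::-1])
g=a.max(2); m=(g<60); m[:,:205]=0;m[:,260:]=0;m[:155]=0;m[185:]=0
ys,xs=np.nonzero(m); W=np.array([onz('top',q,.117)[:2] for q in np.c_[xs,ys]]);w,v=np.linalg.eigh(np.cov(W.T)); print(len(xs),W.mean(0),np.degrees(np.arctan2(v[1,1],v[0,1])),np.sqrt(w*12))
E
```

```text
stop_rail 0.97 [206.9, 160.0, 125.6, 38.0] 3934
[[ 0.4957  0.2084]
 [ 0.621   0.2091]
 [ 0.6189 -0.2308]
 [ 0.4941 -0.2291]] [ 0.5574 -0.0106  0.018 ]Traceback (most recent call last):
  File "<stdin>", line 8, in <module>
  File "h.py", line 8, in onz
    o,d=ray(cam,px); return o+d*(z-o[2])/d[2]
        ~~~^^^^^^^^
  File "h.py", line 4, in ray
    c=imaging.calibration(cam); K=np.array([[c['fx'],0,c['cx']],[0,c['fy'],c['cy']],[0,0,1]])
ValueError: time passes only in moves, steps and waits
```

```bash
sed -i 's/^def ray/from functools import lru_cache\ncal=lru_cache(None)(imaging.calibration)\ndef ray/; s/c=imaging.calibration(cam)/c=cal(cam)/' h.py; python3 - <<'E'
from h import *
np.set_printoptions(precision=4,suppress=True)
a=imaging.grab_frame('top')
def ana(xs,ys,z):
  W=np.array([onz('top',q,z)[:2] for q in np.c_[xs,ys]]);w,v=np.linalg.eigh(np.cov(W.T)); print(len(xs),W.mean(0),'yaw',np.degrees(np.arctan2(v[1,1],v[0,1])),np.sqrt(w*12))
for n,z in(('stop_rail',.018),('knob_grip',.117),('sample_tube',.058)):
  r=imaging.masks_of(n,'top')[0]; ys,xs=np.nonzero(r['region']); print(n,round(r['score'],2),r['rect']); ana(xs,ys,z)
c=a[150:205,195:340]; cv2.imwrite('pics/crop.png',cv2.resize(c,(790,300),interpolation=cv2.INTER_CUBIC)[:,:,::-1])
for th in(45,60):
  m=a.max(2)<th; m[:,:205]=0;m[:,260:]=0;m[:155]=0;m[185:]=0
  ys,xs=np.nonzero(m); ana(xs,ys,.117)
print(telemetry.sense()['t'])
E
```

```text
stop_rail 0.69 [205.1, 158.7, 126.3, 38.9]
4289 [ 0.5585 -0.0045] yaw 89.8634462109237 [0.131  0.4506]
knob_grip 0.4 [222.4, 164.9, 14.4, 9.3]
75 [0.5755 0.1117] yaw 62.022680941986025 [0.014  0.0571]
sample_tube 0.67 [267.9, 94.3, 47.3, 56.9]
804 [ 0.75   -0.0915] yaw -138.51605078817013 [0.0455 0.2085]
  avg = a.mean(axis, **keepdims_kw)
  ret = um.true_divide(
<stdin>:5: RuntimeWarning: Degrees of freedom <= 0 for slice
  c *= np.true_divide(1, fact)
  c *= np.true_divide(1, fact)
Traceback (most recent call last):
ValueError: not enough values to unpack (expected 2, got 0)

During handling of the above exception, another exception occurred:

Traceback (most recent call last):
numpy.linalg.LinAlgError: 0-dimensional array given. Array must be at least two-dimensional
```

View pics/crop.png

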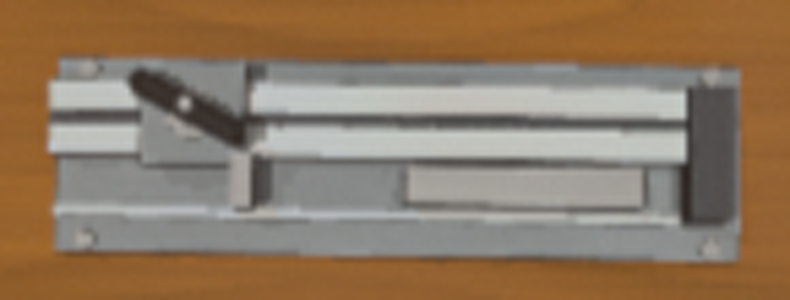

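```bash
python3 - <<'E'
from h import *
np.set_printoptions(precision=4,suppress=True)
f=lambda u,v:(195+(u+.5)/790*145-.5,150+(v+.5)/300*55-.5)
print('dot',onz('top',f(185,103),.117),'mid',onz('top',f(188,106.5),.117))
p,q=onz('top',f(133,75),.117),onz('top',f(243,138),.117); print('bar',p,q,np.degrees(np.arctan2(*(p-q)[[1,0]])))
for (a,b,z) in(((60,58),(740,68),.018),((55,251),(738,261),.018),((250,83),(688,88),.048),((250,160),(688,160),.048),((407,165),(643,168),.058)):
  p,q=onz('top',f(*a),z),onz('top',f(*b),z);print(p,q,'railyaw',np.degrees(np.arctan2(-(p-q)[0],(p-q)[1])))
print('plate',onz('top',f(253,180),.075)); print('block',onz('top',f(688,160),.066))
s=telemetry.sense(); R=s['tcp_rot']
yaw0=np.degrees(np.arctan2(R[1,0],R[0,0])); print('t',s['t'],'tool yaw',yaw0, R.T@(np.array([.579,.117,.237])-s['eef_pos'])*1000)
E
```

```text
dot [0.5807 0.1165 0.117 ] mid [0.5787 0.1147 0.117 ]
bar [0.5971 0.1476 0.117 ] [0.5603 0.0818 0.117 ] 60.77063884043147
[0.6211 0.2072 0.018 ] [ 0.6189 -0.2313  0.018 ] railyaw -0.28672477344911373
[0.4965 0.2081 0.018 ] [ 0.4947 -0.23    0.018 ] railyaw -0.23044570858339936
[0.6022 0.0824 0.048 ] [ 0.6017 -0.1928  0.048 ] railyaw -0.09140678688226223
[0.5536 0.0817 0.048 ] [ 0.5564 -0.1928  0.048 ] railyaw 0.5844410388171473
[ 0.5506 -0.0166  0.058 ] [ 0.5502 -0.1632  0.058 ] railyaw -0.14439280492409454
plate [0.5389 0.078  0.075 ]
block [ 0.5547 -0.1898  0.066 ]
t 1.2 tool yaw 24.568656703244663 [ 575.2171 -415.6464    0.4261]
```

{"name": "carry_out", "arguments": {
  "commands": [
    {"dx": 0, "wz": -0.158, "jaw": 0},
    {"wz": -0.158, "jaw": 0},
    {"wz": -0.158, "jaw": 0},
    {"wz": -0.158, "jaw": 0},
    {"dx": 59, "jaw": 0},
    {"dx": 59, "jaw": 0},
    {"dx": 59, "jaw": 0},
    {"dx": 59, "jaw": 0},
    {"dx": 59, "jaw": 0},
    {"dx": 59, "jaw": 0},
    {"dx": 59, "jaw": 0},
    {"dx": 59, "jaw": 0}
  ]
}}

```text
invalid input
```

{"name": "carry_out", "arguments": {
  "commands": [
    {"dx": 59, "dy": 2, "jaw": 0},
    {"dx": 59, "dy": 2, "jaw": 0},
    {"dx": 59, "dy": 2, "jaw": 0},
    {"dx": 59, "jaw": 0},
    {"jaw": 0},
    {"jaw": 0}
  ]
}}

```text
invalid input
```

{"name": "carry_out", "arguments": {
  "commands": [
    {"jaw": 0, "dx": 0, "dy": 0, "dz": 0, "wx": 0, "wy": 0, "wz": -0.158},
    {"jaw": 0, "dx": 0, "dy": 0, "dz": 0, "wx": 0, "wy": 0, "wz": -0.158},
    {"jaw": 0, "dx": 0, "dy": 0, "dz": 0, "wx": 0, "wy": 0, "wz": -0.158},
    {"jaw": 0, "dx": 0, "dy": 0, "dz": 0, "wx": 0, "wy": 0, "wz": -0.158},
    {"jaw": 0, "dx": 59, "dy": 0, "dz": 0, "wx": 0, "wy": 0, "wz": 0},
    {"jaw": 0, "dx": 59, "dy": 0, "dz": 0, "wx": 0, "wy": 0, "wz": 0},
    {"jaw": 0, "dx": 59, "dy": 0, "dz": 0, "wx": 0, "wy": 0, "wz": 0},
    {"jaw": 0, "dx": 59, "dy": 0, "dz": 0, "wx": 0, "wy": 0, "wz": 0},
    {"jaw": 0, "dx": 59, "dy": 0, "dz": 0, "wx": 0, "wy": 0, "wz": 0},
    {"jaw": 0, "dx": 59, "dy": 0, "dz": 0, "wx": 0, "wy": 0, "wz": 0},
    {"jaw": 0, "dx": 59, "dy": 0, "dz": 0, "wx": 0, "wy": 0, "wz": 0},
    {"jaw": 0, "dx": 59, "dy": 0, "dz": 0, "wx": 0, "wy": 0, "wz": 0}
  ]
}}

```text
t: 2.7
eef_pos: [0.4599, -0.0864, 0.2377]
tcp_rot: [[0.488, 0.873, 0.001], [0.873, -0.488, -0.0], [0.0, 0.001, -1.0]]
force: [0.4, -0.8, -0.2]
gripper_width: 0.0929
finger_force: 0.0
```

{"name": "carry_out", "arguments": {
  "commands": [
    {"jaw": 0, "dx": 60, "dy": 2, "dz": 0, "wx": 0, "wy": 0, "wz": 0},
    {"jaw": 0, "dx": 60, "dy": 2, "dz": 0, "wx": 0, "wy": 0, "wz": 0},
    {"jaw": 0, "dx": 60, "dy": 2, "dz": 0, "wx": 0, "wy": 0, "wz": 0},
    {"jaw": 0, "dx": 58, "dy": 0, "dz": 30, "wx": 0, "wy": 0, "wz": 0},
    {"jaw": 0, "dx": 0, "dy": 0, "dz": 40, "wx": 0, "wy": 0, "wz": 0},
    {"jaw": 0, "dx": 0, "dy": 0, "dz": 0, "wx": 0, "wy": 0, "wz": 0}
  ]
}}

```text
t: 3.45
eef_pos: [0.5778, 0.1145, 0.1662]
tcp_rot: [[0.487, 0.873, -0.005], [0.873, -0.488, -0.001], [-0.003, -0.004, -1.0]]
force: [0.0, -0.2, 0.3]
gripper_width: 0.0928
finger_force: 0.0
```

```bash
python3 - <<'E'
from h import *
a=imaging.grab_frame('side'); b=imaging.grab_frame('top')
A=cv2.resize(a[120:260,150:310],(460,400),interpolation=2); B=cv2.resize(b[130:220,190:270],(340,400),interpolation=2)
cv2.imwrite('pics/over.png',np.hstack([A,B])[:,:,::-1])
s=telemetry.sense(); print(s['t'],s['eef_pos'],s['force'],s['moment'],s['joint_pos'])
print(proj('side',[.580,.1165,.105]),proj('side',s['eef_pos']))
E
```

```text
3.55 [0.57965072 0.1140295  0.16986365] [-0.27180444 -0.59999377  0.61191578] [-0.04185835 -0.03522354  0.00047823] [ 1.15467934e-01  4.98150560e-01  1.60746425e+00 -5.51143542e-05
  1.03530683e+00  6.25962565e-01]
[[216.99229279 202.58429463]] [[215.93869413 187.75239839]]
```

View pics/over.png

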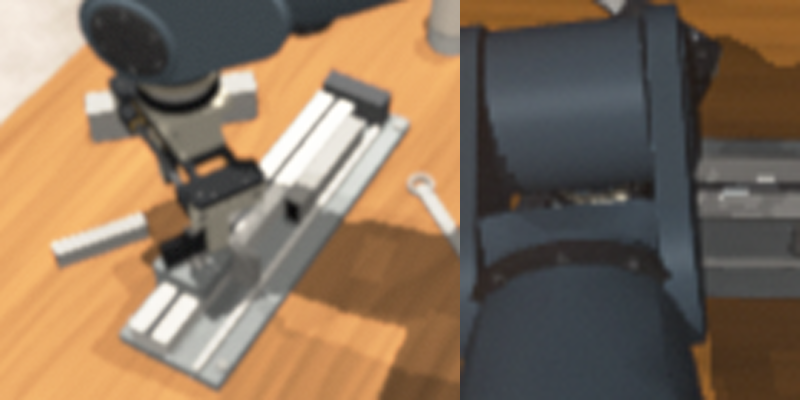

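{"name": "carry_out", "arguments": {
  "commands": [
    {"jaw": 0, "dx": 2, "dy": -1, "dz": 30, "wx": 0, "wy": 0, "wz": 0},
    {"jaw": 0, "dx": 0, "dy": 0, "dz": 32, "wx": 0, "wy": 0, "wz": 0},
    {"jaw": 100, "dx": 0, "dy": 0, "dz": 0, "wx": 0, "wy": 0, "wz": 0},
    {"jaw": 160, "dx": 0, "dy": 0, "dz": 0, "wx": 0, "wy": 0, "wz": 0},
    {"jaw": 180, "dx": 0, "dy": 0, "dz": 0, "wx": 0, "wy": 0, "wz": 0},
    {"jaw": 200, "dx": 0, "dy": 0, "dz": 0, "wx": 0, "wy": 0, "wz": 0},
    {"jaw": 200, "dx": 0, "dy": 0, "dz": 0, "wx": 0, "wy": 0, "wz": 0}
  ]
}}

```text
t: 4.42
eef_pos: [0.5796, 0.1166, 0.1071]
tcp_rot: [[0.488, 0.873, 0.001], [0.873, -0.488, 0.0], [0.0, 0.0, -1.0]]
force: [-0.3, -1.1, -0.3]
gripper_width: 0.0478
finger_force: 0.0
```

{"name": "carry_out", "arguments": {
  "commands": [
    {"jaw": 255, "dx": 0, "dy": 0, "dz": 2, "wx": 0, "wy": 0, "wz": 0},
    {"jaw": 255, "dx": 0, "dy": 0, "dz": 0, "wx": 0, "wy": 0, "wz": 0},
    {"jaw": 255, "dx": 0, "dy": 0, "dz": 0, "wx": 0, "wy": 0, "wz": 0},
    {"jaw": 255, "dx": 0, "dy": 0, "dz": 0, "wx": 0, "wy": 0, "wz": 0},
    {"jaw": 255, "dx": 0, "dy": 0, "dz": 0, "wx": 0, "wy": 0, "wz": 0}
  ]
}}

```text
t: 5.05
eef_pos: [0.5807, 0.1159, 0.1047]
tcp_rot: [[0.488, 0.873, 0.003], [0.873, -0.488, -0.001], [0.001, 0.003, -1.0]]
force: [9.1, -4.6, -5.2]
gripper_width: 0.0138
finger_force: 29.9
```

```bash
python3 -c "
from h import *
s=telemetry.sense(); print({k:np.round(v,4) for k,v in s.items()})"
```

```text
{'t': np.float64(5.05), 'joint_pos': array([ 1.1890e-01,  5.8580e-01,  1.6472e+00, -1.4000e-03,  9.0580e-01,
        6.2950e-01]), 'qvel': array([-0.0016, -0.    , -0.0015, -0.0003,  0.0011, -0.0012]), 'tau': array([  3.6404, -60.7185, -21.7041,   1.0629,   1.6858,   0.2281]), 'eef_pos': array([0.5807, 0.1159, 0.1047]), 'tcp_rot': array([[ 4.880e-01,  8.728e-01,  3.000e-03],
       [ 8.728e-01, -4.880e-01, -7.000e-04],
       [ 8.000e-04,  2.900e-03, -1.000e+00]]), 'force': array([ 9.0537, -4.6337, -5.2496]), 'moment': array([-0.5434, -1.0236,  0.2239]), 'finger_force': np.float64(29.943), 'gripper_width': np.float64(0.0138)}
```

{"name": "carry_out", "arguments": {
  "commands": [
    {"jaw": 255, "dx": 0, "dy": 1.3, "dz": 0, "wx": 0, "wy": 0, "wz": -0.1},
    {"jaw": 255, "dx": 0, "dy": 0, "dz": 0, "wx": 0, "wy": 0, "wz": -0.15},
    {"jaw": 255, "dx": 0, "dy": 0, "dz": 0, "wx": 0, "wy": 0, "wz": -0.15},
    {"jaw": 255, "dx": 0, "dy": 0, "dz": 0, "wx": 0, "wy": 0, "wz": 0}
  ]
}}

```text
t: 5.55
eef_pos: [0.581, 0.1157, 0.1047]
tcp_rot: [[0.111, 0.994, 0.001], [0.994, -0.111, -0.0], [-0.0, 0.001, -1.0]]
force: [3.6, -2.6, -3.1]
gripper_width: 0.0136
finger_force: 29.9
```

```bash
cat > st.py <<'E'
from h import *
s=telemetry.sense(); R=s['tcp_rot']; print('t %.2f yaw %.3f A? %.3f'%(s['t'],np.arctan2(R[1,0],R[0,0]),np.pi-np.arctan2(R[1,0],R[0,0])),np.round(s['eef_pos'],4),'F',np.round(s['force'],2),'M',np.round(s['moment'],3),'w',round(float(s['gripper_width']),4),'q6',round(s['joint_pos'][5],3),'tau6',round(s['tau'][5],3))
E
python3 st.py
```

```text
t 5.55 yaw 1.460 A? 1.682 [0.581  0.1157 0.1047] F [ 3.63 -2.63 -3.07] M [-0.141 -0.568  0.109] w 0.0136 q6 0.229 tau6 -1.111
```

{"name": "carry_out", "arguments": {
  "commands": [
    {"jaw": 255, "dx": 0, "dy": 0.5, "dz": 0, "wx": 0, "wy": 0, "wz": -0.15},
    {"jaw": 255, "dx": 0, "dy": 0, "dz": 0, "wx": 0, "wy": 0, "wz": -0.15},
    {"jaw": 255, "dx": 0, "dy": 0, "dz": 0, "wx": 0, "wy": 0, "wz": -0.1},
    {"jaw": 255, "dx": 0, "dy": 0, "dz": 0, "wx": 0, "wy": 0, "wz": 0}
  ]
}}

```text
t: 6.05
eef_pos: [0.5812, 0.1159, 0.1047]
tcp_rot: [[-0.282, 0.959, 0.0], [0.959, 0.282, 0.0], [-0.0, 0.0, -1.0]]
force: [3.0, -1.3, -2.8]
gripper_width: 0.0139
finger_force: 30.0
```

```bash
python3 st.py
```

```text
t 6.05 yaw 1.857 A? 1.284 [0.5812 0.1159 0.1047] F [ 2.97 -1.34 -2.8 ] M [ 0.029 -0.559  0.036] w 0.0139 q6 -0.168 tau6 -0.772
```

{"name": "carry_out", "arguments": {
  "commands": [
    {"jaw": 255, "dx": 0, "dy": 0, "dz": 0, "wx": 0, "wy": 0, "wz": -0.15},
    {"jaw": 255, "dx": 0, "dy": 0, "dz": 0, "wx": 0, "wy": 0, "wz": -0.15},
    {"jaw": 255, "dx": 0, "dy": 0, "dz": 0, "wx": 0, "wy": 0, "wz": -0.1},
    {"jaw": 255, "dx": 0, "dy": 0, "dz": 0, "wx": 0, "wy": 0, "wz": 0}
  ]
}}

```text
t: 6.55
eef_pos: [0.5813, 0.116, 0.1047]
tcp_rot: [[-0.633, 0.774, 0.001], [0.774, 0.633, 0.0], [-0.0, 0.001, -1.0]]
force: [5.4, 0.4, -3.6]
gripper_width: 0.0138
finger_force: 30.0
```

```bash
python3 st.py
```

```text
t 6.55 yaw 2.257 A? 0.885 [0.5813 0.116  0.1047] F [ 5.41  0.4  -3.64] M [ 0.168 -0.715  0.055] w 0.0138 q6 -0.567 tau6 -0.766
```

{"name": "carry_out", "arguments": {
  "commands": [
    {"jaw": 255, "dx": 0, "dy": 0, "dz": 0, "wx": 0, "wy": 0, "wz": -0.15},
    {"jaw": 255, "dx": 0, "dy": 0, "dz": 0, "wx": 0, "wy": 0, "wz": -0.15},
    {"jaw": 255, "dx": 0, "dy": 0, "dz": 0, "wx": 0, "wy": 0, "wz": -0.15},
    {"jaw": 255, "dx": 0, "dy": 0, "dz": 0, "wx": 0, "wy": 0, "wz": 0}
  ]
}}

```text
t: 7.05
eef_pos: [0.5813, 0.1161, 0.1047]
tcp_rot: [[-0.907, 0.421, 0.001], [0.421, 0.907, 0.0], [-0.001, 0.0, -1.0]]
force: [5.0, 0.2, -4.4]
gripper_width: 0.0139
finger_force: 30.0
```

```bash
python3 st.py
```

```text
t 7.05 yaw 2.707 A? 0.434 [0.5813 0.1161 0.1047] F [ 5.02  0.23 -4.36] M [ 0.193 -0.753  0.027] w 0.0139 q6 -1.018 tau6 -0.922
```

{"name": "carry_out", "arguments": {
  "commands": [
    {"jaw": 255, "dx": -0.6, "dy": 0.3, "dz": -0.4, "wx": 0, "wy": 0, "wz": 0},
    {"jaw": 255, "dx": -5.05, "dy": -10.89, "dz": 0, "wx": 0, "wy": 0, "wz": 0},
    {"jaw": 255, "dx": -5.05, "dy": -10.89, "dz": 0, "wx": 0, "wy": 0, "wz": 0},
    {"jaw": 255, "dx": -5.05, "dy": -10.89, "dz": 0, "wx": 0, "wy": 0, "wz": 0},
    {"jaw": 255, "dx": -5.05, "dy": -10.89, "dz": 0, "wx": 0, "wy": 0, "wz": 0},
    {"jaw": 255, "dx": -5.05, "dy": -10.89, "dz": 0, "wx": 0, "wy": 0, "wz": 0},
    {"jaw": 255, "dx": -5.05, "dy": -10.89, "dz": 0, "wx": 0, "wy": 0, "wz": 0},
    {"jaw": 255, "dx": -5.05, "dy": -10.89, "dz": 0, "wx": 0, "wy": 0, "wz": 0},
    {"jaw": 255, "dx": -5.05, "dy": -10.89, "dz": 0, "wx": 0, "wy": 0, "wz": 0},
    {"jaw": 255, "dx": 0, "dy": 0, "dz": 0, "wx": 0, "wy": 0, "wz": 0},
    {"jaw": 255, "dx": 0, "dy": 0, "dz": 0, "wx": 0, "wy": 0, "wz": 0}
  ]
}}

```text
t: 8.43
eef_pos: [0.5812, 0.0189, 0.1047]
tcp_rot: [[-0.909, 0.418, -0.002], [0.418, 0.909, -0.001], [0.002, -0.002, -1.0]]
force: [-5.4, -1.9, -6.9]
gripper_width: 0.0134
finger_force: 30.0
```

```bash
python3 - <<'E'
from h import *
exec(open('st.py').read())
a=imaging.grab_frame('side'); b=imaging.grab_frame('top')
A=cv2.resize(a[130:240,210:310],(400,440),interpolation=2); B=cv2.resize(b[150:210,250:340],(400,440*1),interpolation=2)
cv2.imwrite('pics/slid.png',np.hstack([A,B])[:,:,::-1])
E
```

```text
t 8.43 yaw 2.711 A? 0.431 [0.5812 0.0189 0.1047] F [-5.43 -1.85 -6.94] M [-0.043  0.966 -0.085] w 0.0134 q6 -1.186 tau6 -0.055
```

View pics/slid.png

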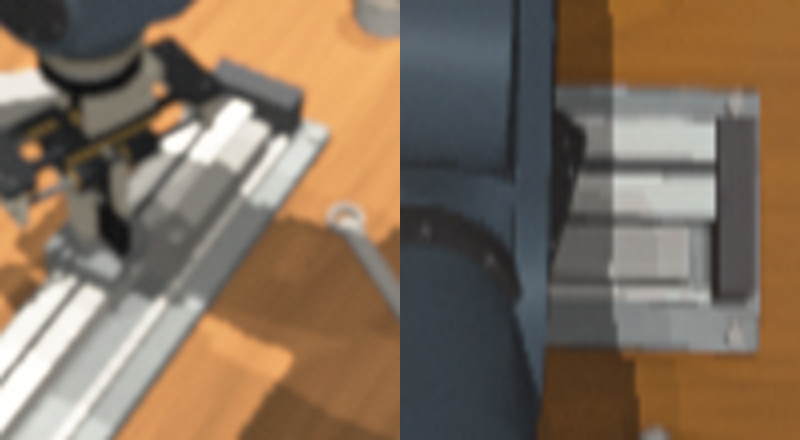

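{"name": "carry_out", "arguments": {
  "commands": [
    {"jaw": 255, "dx": 0.45, "dy": -0.2, "dz": 0.6, "wx": 0, "wy": 0, "wz": 0},
    {"jaw": 255, "dx": -1.95, "dy": -4.24, "dz": 0, "wx": 0, "wy": 0, "wz": 0},
    {"jaw": 255, "dx": -1.95, "dy": -4.24, "dz": 0, "wx": 0, "wy": 0, "wz": 0},
    {"jaw": 255, "dx": -1.95, "dy": -4.24, "dz": 0, "wx": 0, "wy": 0, "wz": 0},
    {"jaw": 255, "dx": 0, "dy": 0, "dz": 0, "wx": 0, "wy": 0, "wz": 0},
    {"jaw": 255, "dx": 0, "dy": 0, "dz": 0, "wx": 0, "wy": 0, "wz": 0}
  ]
}}

```text
t: 9.28
eef_pos: [0.5811, 0.005, 0.1047]
tcp_rot: [[-0.909, 0.418, -0.001], [0.418, 0.909, -0.001], [0.001, -0.001, -1.0]]
force: [-5.4, -1.4, -3.6]
gripper_width: 0.0137
finger_force: 30.0
```

{"name": "carry_out", "arguments": {
  "commands": [
    {"jaw": 255, "dx": -0.84, "dy": -1.82, "dz": 0, "wx": 0, "wy": 0, "wz": 0},
    {"jaw": 255, "dx": 0, "dy": 0, "dz": 0, "wx": 0, "wy": 0, "wz": 0},
    {"jaw": 255, "dx": 0, "dy": 0, "dz": 0, "wx": 0, "wy": 0, "wz": 0}
  ]
}}

```text
t: 9.65
eef_pos: [0.5811, 0.0033, 0.1047]
tcp_rot: [[-0.909, 0.418, -0.001], [0.418, 0.909, -0.0], [0.001, -0.001, -1.0]]
force: [-5.9, 1.4, -3.5]
gripper_width: 0.0136
finger_force: 30.0
```

{"name": "carry_out", "arguments": {
  "commands": [
    {"jaw": 255, "dx": -0.84, "dy": -1.82, "dz": 0, "wx": 0, "wy": 0, "wz": 0},
    {"jaw": 255, "dx": 0, "dy": 0, "dz": 0, "wx": 0, "wy": 0, "wz": 0},
    {"jaw": 255, "dx": 0, "dy": 0, "dz": 0, "wx": 0, "wy": 0, "wz": 0}
  ]
}}

```text
t: 10.02
eef_pos: [0.5811, 0.0014, 0.1047]
tcp_rot: [[-0.909, 0.418, -0.001], [0.418, 0.909, -0.0], [0.001, -0.001, -1.0]]
force: [-6.0, 1.2, -2.7]
gripper_width: 0.0137
finger_force: 30.0
```

{"name": "carry_out", "arguments": {
  "commands": [
    {"jaw": 255, "dx": -0.84, "dy": -1.82, "dz": 0, "wx": 0, "wy": 0, "wz": 0},
    {"jaw": 255, "dx": 0, "dy": 0, "dz": 0, "wx": 0, "wy": 0, "wz": 0},
    {"jaw": 255, "dx": 0, "dy": 0, "dz": 0, "wx": 0, "wy": 0, "wz": 0}
  ]
}}

```text
t: 10.4
eef_pos: [0.5811, -0.0006, 0.1047]
tcp_rot: [[-0.909, 0.418, -0.001], [0.418, 0.909, -0.0], [0.001, -0.001, -1.0]]
force: [-5.5, 1.8, -2.6]
gripper_width: 0.0138
finger_force: 30.0
```

{"name": "carry_out", "arguments": {
  "commands": [
    {"jaw": 255, "dx": -0.63, "dy": -1.36, "dz": 0, "wx": 0, "wy": 0, "wz": 0},
    {"jaw": 255, "dx": 0, "dy": 0, "dz": 0, "wx": 0, "wy": 0, "wz": 0},
    {"jaw": 255, "dx": 0, "dy": 0, "dz": 0, "wx": 0, "wy": 0, "wz": 0}
  ]
}}

```text
t: 10.78
eef_pos: [0.581, -0.0021, 0.1047]
tcp_rot: [[-0.909, 0.418, -0.001], [0.418, 0.909, -0.0], [0.001, -0.001, -1.0]]
force: [-6.4, 0.8, -2.9]
gripper_width: 0.0137
finger_force: 30.0
```

Still sliding freely, so I continue in small steps.

{"name": "carry_out", "arguments": {
  "commands": [
    {"jaw": 255, "dx": -0.63, "dy": -1.36, "dz": 0, "wx": 0, "wy": 0, "wz": 0},
    {"jaw": 255, "dx": 0, "dy": 0, "dz": 0, "wx": 0, "wy": 0, "wz": 0},
    {"jaw": 255, "dx": 0, "dy": 0, "dz": 0, "wx": 0, "wy": 0, "wz": 0}
  ]
}}

```text
t: 11.15
eef_pos: [0.581, -0.0036, 0.1047]
tcp_rot: [[-0.909, 0.418, -0.001], [0.418, 0.909, -0.0], [0.001, -0.001, -1.0]]
force: [-5.6, 1.5, -3.0]
gripper_width: 0.0137
finger_force: 30.0
```

{"name": "carry_out", "arguments": {
  "commands": [
    {"jaw": 255, "dx": -0.63, "dy": -1.36, "dz": 0, "wx": 0, "wy": 0, "wz": 0},
    {"jaw": 255, "dx": 0, "dy": 0, "dz": 0, "wx": 0, "wy": 0, "wz": 0},
    {"jaw": 255, "dx": 0, "dy": 0, "dz": 0, "wx": 0, "wy": 0, "wz": 0}
  ]
}}

```text
t: 11.52
eef_pos: [0.5811, -0.0044, 0.1047]
tcp_rot: [[-0.909, 0.418, -0.001], [0.418, 0.909, 0.001], [0.001, 0.0, -1.0]]
force: [-5.5, 7.2, -3.5]
gripper_width: 0.0139
finger_force: 30.0
```

```bash
python3 - <<'E'
from h import *
exec(open('st.py').read())
a=imaging.grab_frame('side'); b=imaging.grab_frame('top')
A=cv2.resize(a[140:220,230:310],(400,400),interpolation=2); B=cv2.resize(b[160:210,285:335],(400,400),interpolation=2)
cv2.imwrite('pics/slid2.png',np.hstack([A,B])[:,:,::-1])
E
```

```text
t 11.53 yaw 2.711 A? 0.431 [ 0.5811 -0.0044  0.1047] F [-5.51  7.25 -3.54] M [ 1.352  0.992 -0.017] w 0.0139 q6 -1.229 tau6 -0.043
```

View pics/slid2.png

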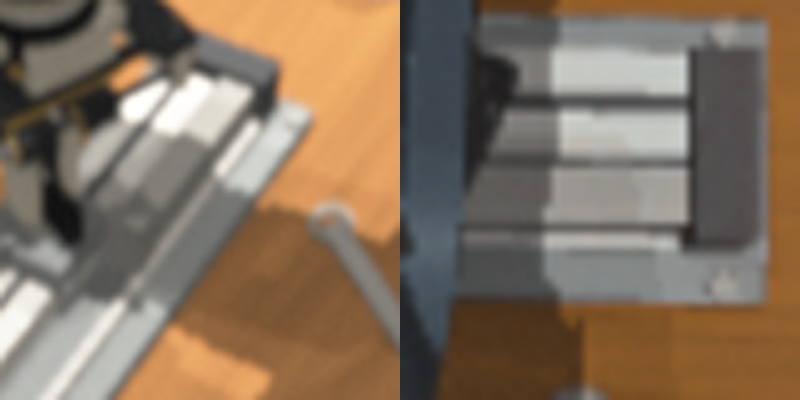

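The stop has met resistance at 7 N, and the top view shows the tube end flush with the block at about (690,195). Now I tighten in steps, reading the torque as I go.

{"name": "carry_out", "arguments": {
  "commands": [
    {"jaw": 255, "dx": 0.45, "dy": -0.4, "dz": 0.2, "wx": 0, "wy": 0, "wz": 0},
    {"jaw": 255, "dx": 0, "dy": 0, "dz": 0, "wx": 0, "wy": 0, "wz": 0.15},
    {"jaw": 255, "dx": 0, "dy": 0, "dz": 0, "wx": 0, "wy": 0, "wz": 0.1},
    {"jaw": 255, "dx": 0, "dy": 0, "dz": 0, "wx": 0, "wy": 0, "wz": 0}
  ]
}}

```text
t: 12.12
eef_pos: [0.581, -0.0045, 0.1047]
tcp_rot: [[-0.776, 0.631, -0.0], [0.631, 0.776, 0.001], [0.001, 0.001, -1.0]]
force: [-3.0, 7.3, -3.3]
gripper_width: 0.0138
finger_force: 30.0
```

```bash
python3 st.py
```

```text
t 12.12 yaw 2.459 A? 0.682 [ 0.581  -0.0045  0.1047] F [-2.98  7.32 -3.26] M [ 1.456  0.658 -0.049] w 0.0138 q6 -0.978 tau6 0.598
```

{"name": "carry_out", "arguments": {
  "commands": [
    {"jaw": 255, "dx": 0, "dy": 0, "dz": 0, "wx": 0, "wy": 0, "wz": 0.1},
    {"jaw": 255, "dx": 0, "dy": 0, "dz": 0, "wx": 0, "wy": 0, "wz": 0.1},
    {"jaw": 255, "dx": 0, "dy": 0, "dz": 0, "wx": 0, "wy": 0, "wz": 0}
  ]
}}

```text
t: 12.5
eef_pos: [0.5809, -0.0045, 0.1047]
tcp_rot: [[-0.635, 0.772, -0.0], [0.772, 0.635, 0.001], [0.001, 0.001, -1.0]]
force: [-4.2, 7.2, -2.9]
gripper_width: 0.0135
finger_force: 30.0
```

```bash
python3 st.py
```

```text
t 12.50 yaw 2.259 A? 0.882 [ 0.5809 -0.0045  0.1047] F [-4.18  7.24 -2.94] M [ 1.467  0.741 -0.072] w 0.0135 q6 -0.778 tau6 0.588
```

{"name": "carry_out", "arguments": {
  "commands": [
    {"jaw": 255, "dx": 0, "dy": 0, "dz": 0, "wx": 0, "wy": 0, "wz": 0.1},
    {"jaw": 255, "dx": 0, "dy": 0, "dz": 0, "wx": 0, "wy": 0, "wz": 0.1},
    {"jaw": 255, "dx": 0, "dy": 0, "dz": 0, "wx": 0, "wy": 0, "wz": 0}
  ]
}}

```text
t: 12.88
eef_pos: [0.5809, -0.0045, 0.1047]
tcp_rot: [[-0.469, 0.883, -0.0], [0.883, 0.469, 0.001], [0.001, 0.0, -1.0]]
force: [-4.7, 6.1, -3.3]
gripper_width: 0.0136
finger_force: 30.0
```

```bash
python3 st.py
```

```text
t 12.88 yaw 2.059 A? 1.082 [ 0.5809 -0.0045  0.1047] F [-4.74  6.08 -3.33] M [ 1.398  0.743 -0.081] w 0.0136 q6 -0.578 tau6 0.589
```

{"name": "carry_out", "arguments": {
  "commands": [
    {"jaw": 255, "dx": 0, "dy": 0, "dz": 0, "wx": 0, "wy": 0, "wz": 0.1},
    {"jaw": 255, "dx": 0, "dy": 0, "dz": 0, "wx": 0, "wy": 0, "wz": 0.05},
    {"jaw": 255, "dx": 0, "dy": 0, "dz": 0, "wx": 0, "wy": 0, "wz": 0}
  ]
}}

```text
t: 13.25
eef_pos: [0.5808, -0.0046, 0.1047]
tcp_rot: [[-0.333, 0.943, -0.0], [0.943, 0.333, 0.001], [0.001, 0.0, -1.0]]
force: [-3.4, 8.1, -2.2]
gripper_width: 0.0138
finger_force: 30.0
```

```bash
python3 st.py
```

```text
t 13.25 yaw 1.910 A? 1.232 [ 0.5808 -0.0046  0.1047] F [-3.43  8.09 -2.16] M [ 1.404  0.737 -0.044] w 0.0138 q6 -0.428 tau6 0.268
```

{"name": "carry_out", "arguments": {
  "commands": [
    {"jaw": 255, "dx": 0, "dy": 0, "dz": 0, "wx": 0, "wy": 0, "wz": 0.1},
    {"jaw": 255, "dx": 0, "dy": 0, "dz": 0, "wx": 0, "wy": 0, "wz": 0},
    {"jaw": 255, "dx": 0, "dy": 0, "dz": 0, "wx": 0, "wy": 0, "wz": 0}
  ]
}}

```text
t: 13.62
eef_pos: [0.5808, -0.0046, 0.1047]
tcp_rot: [[-0.238, 0.971, -0.0], [0.971, 0.238, 0.001], [0.001, -0.0, -1.0]]
force: [-5.6, 5.7, -1.6]
gripper_width: 0.0142
finger_force: 30.0
```

```bash
python3 st.py
```

```text
t 13.62 yaw 1.811 A? 1.331 [ 0.5808 -0.0046  0.1047] F [-5.63  5.68 -1.56] M [ 1.379  0.843 -0.059] w 0.0142 q6 -0.329 tau6 -0.038
```

{"name": "carry_out", "arguments": {
  "commands": [
    {"jaw": 255, "dx": 0, "dy": 0, "dz": 0, "wx": 0, "wy": 0, "wz": 0.1},
    {"jaw": 255, "dx": 0, "dy": 0, "dz": 0, "wx": 0, "wy": 0, "wz": 0},
    {"jaw": 255, "dx": 0, "dy": 0, "dz": 0, "wx": 0, "wy": 0, "wz": 0}
  ]
}}

```text
t: 14.0
eef_pos: [0.5807, -0.0046, 0.1047]
tcp_rot: [[-0.139, 0.99, -0.001], [0.99, 0.139, 0.001], [0.001, -0.0, -1.0]]
force: [-5.1, 7.3, -2.2]
gripper_width: 0.0139
finger_force: 30.0
```

```bash
python3 st.py
```

```text
t 14.00 yaw 1.711 A? 1.431 [ 0.5807 -0.0046  0.1047] F [-5.14  7.3  -2.16] M [ 1.377  0.886 -0.017] w 0.0139 q6 -0.229 tau6 -0.033
```

{"name": "carry_out", "arguments": {
  "commands": [
    {"jaw": 255, "dx": 0, "dy": 0, "dz": 0, "wx": 0, "wy": 0, "wz": 0.1},
    {"jaw": 255, "dx": 0, "dy": 0, "dz": 0, "wx": 0, "wy": 0, "wz": 0},
    {"jaw": 255, "dx": 0, "dy": 0, "dz": 0, "wx": 0, "wy": 0, "wz": 0}
  ]
}}

```text
t: 14.38
eef_pos: [0.5807, -0.0046, 0.1047]
tcp_rot: [[-0.04, 0.999, -0.001], [0.999, 0.04, 0.001], [0.001, -0.001, -1.0]]
force: [-5.2, 7.2, -2.1]
gripper_width: 0.0138
finger_force: 30.0
```

```bash
python3 st.py
```

```text
t 14.38 yaw 1.611 A? 1.531 [ 0.5807 -0.0046  0.1047] F [-5.21  7.24 -2.07] M [ 1.424  0.957 -0.032] w 0.0138 q6 -0.129 tau6 0.034
```

{"name": "carry_out", "arguments": {
  "commands": [
    {"jaw": 255, "dx": 0, "dy": 0, "dz": 0, "wx": 0, "wy": 0, "wz": 0.1},
    {"jaw": 255, "dx": 0, "dy": 0, "dz": 0, "wx": 0, "wy": 0, "wz": 0},
    {"jaw": 255, "dx": 0, "dy": 0, "dz": 0, "wx": 0, "wy": 0, "wz": 0}
  ]
}}

```text
t: 14.75
eef_pos: [0.5806, -0.0046, 0.1047]
tcp_rot: [[0.06, 0.998, -0.001], [0.998, -0.06, 0.001], [0.001, -0.001, -1.0]]
force: [-5.4, 7.1, -1.3]
gripper_width: 0.0138
finger_force: 30.0
```

```bash
python3 st.py
```

```text
t 14.75 yaw 1.511 A? 1.631 [ 0.5806 -0.0046  0.1047] F [-5.38  7.06 -1.3 ] M [ 1.414  1.135 -0.002] w 0.0138 q6 -0.029 tau6 0.077
```

{"name": "carry_out", "arguments": {
  "commands": [
    {"jaw": 255, "dx": 0, "dy": 0, "dz": 0, "wx": 0, "wy": 0, "wz": 0.03},
    {"jaw": 255, "dx": 0, "dy": 0, "dz": 0, "wx": 0, "wy": 0, "wz": 0.03}
  ]
}}

```text
t: 15.0
eef_pos: [0.5806, -0.0046, 0.1047]
tcp_rot: [[0.12, 0.993, -0.001], [0.993, -0.12, 0.001], [0.001, -0.001, -1.0]]
force: [-5.2, 7.6, -0.9]
gripper_width: 0.0138
finger_force: 30.1
```

```bash
python3 st.py
```

```text
t 15.00 yaw 1.450 A? 1.691 [ 0.5806 -0.0046  0.1047] F [-5.23  7.58 -0.87] M [1.329 1.153 0.266] w 0.0138 q6 0.032 tau6 -0.119
```

{"name": "carry_out", "arguments": {
  "commands": [
    {"jaw": 255, "dx": 0, "dy": 0, "dz": 0, "wx": 0, "wy": 0, "wz": 0.03},
    {"jaw": 255, "dx": 0, "dy": 0, "dz": 0, "wx": 0, "wy": 0, "wz": 0.03}
  ]
}}

```text
t: 15.25
eef_pos: [0.5806, -0.0046, 0.1047]
tcp_rot: [[0.179, 0.984, -0.001], [0.984, -0.179, 0.001], [0.0, -0.001, -1.0]]
force: [-5.0, 6.8, -1.3]
gripper_width: 0.0138
finger_force: 30.2
```

```bash
python3 st.py
```

```text
t 15.25 yaw 1.391 A? 1.751 [ 0.5806 -0.0046  0.1047] F [-4.95  6.84 -1.28] M [1.373 1.24  0.358] w 0.0138 q6 0.091 tau6 -0.007
```

In-motion torque rises clearly, while it relaxes during holds. I back off once and re-read in motion to locate the bite.

{"name": "carry_out", "arguments": {
  "commands": [
    {"jaw": 255, "dx": 0, "dy": 0, "dz": 0, "wx": 0, "wy": 0, "wz": -0.15},
    {"jaw": 255, "dx": 0, "dy": 0, "dz": 0, "wx": 0, "wy": 0, "wz": -0.15},
    {"jaw": 255, "dx": 0, "dy": 0, "dz": 0, "wx": 0, "wy": 0, "wz": -0.15},
    {"jaw": 255, "dx": 0, "dy": 0, "dz": 0, "wx": 0, "wy": 0, "wz": -0.15},
    {"jaw": 255, "dx": 0, "dy": 0, "dz": 0, "wx": 0, "wy": 0, "wz": -0.05},
    {"jaw": 255, "dx": 0, "dy": 0, "dz": 0, "wx": 0, "wy": 0, "wz": 0.04},
    {"jaw": 255, "dx": 0, "dy": 0, "dz": 0, "wx": 0, "wy": 0, "wz": 0.04},
    {"jaw": 255, "dx": 0, "dy": 0, "dz": 0, "wx": 0, "wy": 0, "wz": 0.04}
  ]
}}

```text
t: 16.25
eef_pos: [0.5809, -0.0046, 0.1047]
tcp_rot: [[-0.342, 0.94, -0.0], [0.94, 0.342, 0.001], [0.001, 0.0, -1.0]]
force: [-4.9, 6.5, -2.7]
gripper_width: 0.0135
finger_force: 30.0
```

```bash
python3 st.py
```

```text
t 16.25 yaw 1.920 A? 1.222 [ 0.5809 -0.0046  0.1047] F [-4.94  6.5  -2.73] M [1.343 0.714 0.069] w 0.0135 q6 -0.438 tau6 -0.466
```

{"name": "carry_out", "arguments": {
  "commands": [
    {"jaw": 255, "dx": 0, "dy": 0, "dz": 0, "wx": 0, "wy": 0, "wz": 0.04},
    {"jaw": 255, "dx": 0, "dy": 0, "dz": 0, "wx": 0, "wy": 0, "wz": 0.04}
  ]
}}

```text
t: 16.5
eef_pos: [0.5808, -0.0046, 0.1047]
tcp_rot: [[-0.266, 0.964, -0.0], [0.964, 0.266, 0.001], [0.001, -0.0, -1.0]]
force: [-4.6, 6.8, -1.6]
gripper_width: 0.0136
finger_force: 30.0
```

```bash
python3 st.py
```

```text
t 16.50 yaw 1.840 A? 1.302 [ 0.5808 -0.0046  0.1047] F [-4.6   6.76 -1.65] M [1.355 0.828 0.047] w 0.0136 q6 -0.358 tau6 -0.465
```

{"name": "carry_out", "arguments": {
  "commands": [
    {"jaw": 255, "dx": 0, "dy": 0, "dz": 0, "wx": 0, "wy": 0, "wz": 0.04},
    {"jaw": 255, "dx": 0, "dy": 0, "dz": 0, "wx": 0, "wy": 0, "wz": 0.04}
  ]
}}

```text
t: 16.75
eef_pos: [0.5808, -0.0046, 0.1047]
tcp_rot: [[-0.188, 0.982, -0.0], [0.982, 0.188, 0.001], [0.001, -0.0, -1.0]]
force: [-4.1, 6.6, -2.5]
gripper_width: 0.0137
finger_force: 30.0
```

```bash
python3 st.py
```

```text
t 16.75 yaw 1.760 A? 1.382 [ 0.5808 -0.0046  0.1047] F [-4.12  6.64 -2.48] M [1.254 0.813 0.098] w 0.0137 q6 -0.278 tau6 -0.464
```

{"name": "carry_out", "arguments": {
  "commands": [
    {"jaw": 255, "dx": 0, "dy": 0, "dz": 0, "wx": 0, "wy": 0, "wz": 0.04},
    {"jaw": 255, "dx": 0, "dy": 0, "dz": 0, "wx": 0, "wy": 0, "wz": 0.04}
  ]
}}

```text
t: 17.0
eef_pos: [0.5808, -0.0046, 0.1047]
tcp_rot: [[-0.109, 0.994, -0.0], [0.994, 0.109, 0.001], [0.001, -0.0, -1.0]]
force: [-5.4, 6.5, -1.6]
gripper_width: 0.014
finger_force: 30.0
```

```bash
python3 st.py
```

```text
t 17.00 yaw 1.680 A? 1.462 [ 0.5808 -0.0046  0.1047] F [-5.43  6.47 -1.64] M [1.346 0.859 0.148] w 0.014 q6 -0.198 tau6 -0.423
```

{"name": "carry_out", "arguments": {
  "commands": [
    {"jaw": 255, "dx": 0, "dy": 0, "dz": 0, "wx": 0, "wy": 0, "wz": 0.04},
    {"jaw": 255, "dx": 0, "dy": 0, "dz": 0, "wx": 0, "wy": 0, "wz": 0.04}
  ]
}}

```text
t: 17.25
eef_pos: [0.5807, -0.0046, 0.1047]
tcp_rot: [[-0.029, 1.0, -0.001], [1.0, 0.029, 0.001], [0.001, -0.001, -1.0]]
force: [-5.2, 6.3, -1.7]
gripper_width: 0.0136
finger_force: 30.0
```

```bash
python3 st.py
```

```text
t 17.25 yaw 1.600 A? 1.542 [ 0.5807 -0.0046  0.1047] F [-5.22  6.26 -1.67] M [1.381 0.976 0.215] w 0.0136 q6 -0.118 tau6 -0.346
```

{"name": "carry_out", "arguments": {
  "commands": [
    {"jaw": 255, "dx": 0, "dy": 0, "dz": 0, "wx": 0, "wy": 0, "wz": 0.04},
    {"jaw": 255, "dx": 0, "dy": 0, "dz": 0, "wx": 0, "wy": 0, "wz": 0.04}
  ]
}}

```text
t: 17.5
eef_pos: [0.5807, -0.0046, 0.1047]
tcp_rot: [[0.051, 0.999, -0.001], [0.999, -0.051, 0.001], [0.001, -0.001, -1.0]]
force: [-5.8, 6.0, -1.6]
gripper_width: 0.0135
finger_force: 30.0
```

```bash
python3 st.py
```

```text
t 17.50 yaw 1.520 A? 1.622 [ 0.5807 -0.0046  0.1047] F [-5.8   5.97 -1.59] M [1.417 1.158 0.26 ] w 0.0135 q6 -0.038 tau6 -0.255
```

{"name": "carry_out", "arguments": {
  "commands": [
    {"jaw": 255, "dx": 0, "dy": 0, "dz": 0, "wx": 0, "wy": 0, "wz": 0.04},
    {"jaw": 255, "dx": 0, "dy": 0, "dz": 0, "wx": 0, "wy": 0, "wz": 0.04}
  ]
}}

```text
t: 17.75
eef_pos: [0.5806, -0.0046, 0.1047]
tcp_rot: [[0.13, 0.991, -0.001], [0.991, -0.13, 0.001], [0.001, -0.001, -1.0]]
force: [-5.1, 5.9, -0.6]
gripper_width: 0.0137
finger_force: 30.1
```

```bash
python3 st.py
```

```text
t 17.75 yaw 1.440 A? 1.701 [ 0.5806 -0.0046  0.1047] F [-5.07  5.92 -0.57] M [1.385 1.116 0.395] w 0.0137 q6 0.042 tau6 -0.159
```

{"name": "carry_out", "arguments": {
  "commands": [
    {"jaw": 255, "dx": 0, "dy": 0, "dz": 0, "wx": 0, "wy": 0, "wz": 0.06},
    {"jaw": 255, "dx": 0, "dy": 0, "dz": 0, "wx": 0, "wy": 0, "wz": 0.06},
    {"jaw": 255, "dx": 0, "dy": 0, "dz": 0, "wx": 0, "wy": 0, "wz": 0.06},
    {"jaw": 255, "dx": 0, "dy": 0, "dz": 0, "wx": 0, "wy": 0, "wz": 0.05}
  ]
}}

```text
t: 18.25
eef_pos: [0.5805, -0.0047, 0.1047]
tcp_rot: [[0.353, 0.936, -0.001], [0.936, -0.353, 0.0], [-0.0, -0.001, -1.0]]
force: [-6.4, 6.4, -0.2]
gripper_width: 0.014
finger_force: 30.4
```

```bash
python3 st.py
```

```text
t 18.25 yaw 1.210 A? 1.932 [ 0.5805 -0.0047  0.1047] F [-6.38  6.37 -0.24] M [1.207 1.45  0.429] w 0.014 q6 0.272 tau6 -0.148
```

{"name": "carry_out", "arguments": {
  "commands": [
    {"jaw": 255, "dx": 0, "dy": 0, "dz": 0, "wx": 0, "wy": 0, "wz": 0.05},
    {"jaw": 255, "dx": 0, "dy": 0, "dz": 0, "wx": 0, "wy": 0, "wz": 0.05},
    {"jaw": 255, "dx": 0, "dy": 0, "dz": 0, "wx": 0, "wy": 0, "wz": 0.05},
    {"jaw": 255, "dx": 0, "dy": 0, "dz": 0, "wx": 0, "wy": 0, "wz": 0.05}
  ]
}}

```text
t: 18.75
eef_pos: [0.5803, -0.0048, 0.1048]
tcp_rot: [[0.532, 0.847, -0.002], [0.847, -0.532, 0.0], [-0.001, -0.002, -1.0]]
force: [-7.3, 6.2, 0.5]
gripper_width: 0.0143
finger_force: 30.5
```

```bash
python3 st.py
```

```text
t 18.75 yaw 1.010 A? 2.131 [ 0.5803 -0.0048  0.1048] F [-7.29  6.2   0.47] M [1.005 1.663 0.485] w 0.0143 q6 0.472 tau6 -0.186
```

{"name": "carry_out", "arguments": {
  "commands": [
    {"jaw": 255, "dx": 0, "dy": 0, "dz": 0, "wx": 0, "wy": 0, "wz": 0},
    {"jaw": 0, "dx": 0, "dy": 0, "dz": 0, "wx": 0, "wy": 0, "wz": 0},
    {"jaw": 0, "dx": 0, "dy": 0, "dz": 0, "wx": 0, "wy": 0, "wz": 0},
    {"jaw": 0, "dx": 0, "dy": 0, "dz": 0, "wx": 0, "wy": 0, "wz": 0},
    {"jaw": 0, "dx": 0, "dy": 0, "dz": 0, "wx": 0, "wy": 0, "wz": 0},
    {"jaw": 0, "dx": 0, "dy": 0, "dz": 0, "wx": 0, "wy": 0, "wz": 0},
    {"jaw": 0, "dx": 0, "dy": 0, "dz": -30, "wx": 0, "wy": 0, "wz": 0},
    {"jaw": 0, "dx": 0, "dy": 0, "dz": -50, "wx": 0, "wy": 0, "wz": 0},
    {"jaw": 0, "dx": 0, "dy": 0, "dz": -50, "wx": 0, "wy": 0, "wz": 0},
    {"jaw": 0, "dx": -60, "dy": 0, "dz": 0, "wx": 0, "wy": 0, "wz": 0},
    {"jaw": 0, "dx": -60, "dy": 0, "dz": 0, "wx": 0, "wy": 0, "wz": 0},
    {"jaw": 0, "dx": -60, "dy": 0, "dz": 0, "wx": 0, "wy": 0, "wz": 0}
  ]
}}

```text
t: 20.25
eef_pos: [0.4844, -0.1586, 0.2346]
tcp_rot: [[0.531, 0.848, 0.001], [0.848, -0.531, -0.0], [0.0, 0.001, -1.0]]
force: [1.0, -1.2, 0.3]
gripper_width: 0.0931
finger_force: 0.0
```

{"name": "carry_out", "arguments": {
  "commands": [
    {"jaw": 0, "dx": -60, "dy": 0, "dz": 0, "wx": 0, "wy": 0, "wz": 0},
    {"jaw": 0, "dx": -50, "dy": 0, "dz": 0, "wx": 0, "wy": 0, "wz": 0},
    {"jaw": 0, "dx": 0, "dy": 0, "dz": 0, "wx": 0, "wy": 0, "wz": 0},
    {"jaw": 0, "dx": 0, "dy": 0, "dz": 0, "wx": 0, "wy": 0, "wz": 0}
  ]
}}

```text
t: 20.75
eef_pos: [0.4272, -0.2502, 0.2343]
tcp_rot: [[0.532, 0.847, 0.0], [0.847, -0.532, 0.0], [0.0, 0.0, -1.0]]
force: [-0.0, 1.1, -0.8]
gripper_width: 0.0927
finger_force: 0.0
```

```bash
python3 - <<'E'
from h import *
exec(open('st.py').read())
b=imaging.grab_frame('top'); a=imaging.grab_frame('side')
B=cv2.resize(b[150:205,235:340],(800,420),interpolation=2)
cv2.imwrite('pics/end.png',B[:,:,::-1])
E
```

```text
t 20.75 yaw 1.010 A? 2.131 [ 0.4272 -0.2502  0.2343] F [-0.04  1.12 -0.77] M [ 0.009 -0.042 -0.021] w 0.0927 q6 -0.064 tau6 -0.046
```

View pics/end.png

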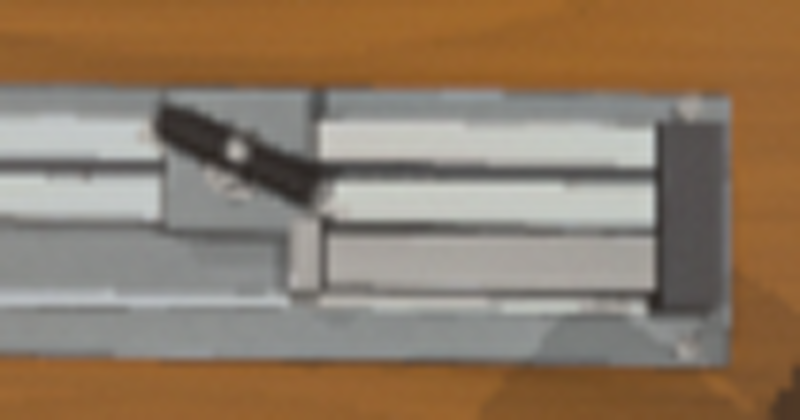

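The picture shows the tube at (328–655) closed up between the plate and the block. The bar lies at about 63°, so A ≈ 2.05, which I estimate gives a press of about 65 N.

```bash
python3 -c "
from workcell import env
print(env.job_done())"
```

```text
the job is handed in; nothing more can be done
None
```

I handed the job in with the tube closed up between the stop plate and the end block, the clamp tightened to about 65 N (my estimate from the knob angle, not measured), and the gripper clear; no verdict was returned.

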